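Brace the mini chopper, fit its bayonet lid and hold it at pulse

TASK

Get the little chopper on the worktop ready and pulse it: first swing its folding brace arm all the way out past its half-way click until it clicks home at the end. Then lower the loose lid fully into the socket with its two lugs through the entry gaps, and twist it clockwise (seen from above), against the spring, to the single-rib pulse mark half-way round; never turn it on into the lock click at the double rib. The job finishes with you still gripping the lid and holding it at the pulse mark; leave the other kitchen things where they stand.

Things in the scene. Friction and masses are not known exactly. Their poses are not given: they have to be found in the camera images.
- chopper: Round white motor base, fixed to the worktop, 117 mm across, 90 mm high, with a socket in its top and a steel brace arm hinged on its -x side (towards the robot at yaw 0). Origin: centre of its underside, z up. Raised marks on the outside of its collar: a round stud at each entry gap of the socket, a single rib 45 degrees clockwise of each gap (pulse), a double rib 90 degrees clockwise (locked).
- socket (a point): Centre of the socket's mouth, on the chopper's axis, 90 mm above the worktop; axes as the chopper's. Opening 68 mm wide in a collar of 104 mm outer diameter. The 11 mm thick lip has two entry gaps about 22 mm wide on the +x and -x sides, reaching 42 mm out from the axis; below the lip the lid's lugs can turn clockwise only (seen from above).
- lid_grip (a point): Point on the axis of the loose grey lid, in its grip bar, 64 mm above the lid's underside: a good height to grip. The lid stands upright on its plug, 94 mm across, 82 mm high, 0.13 kg. Grip bar: 62 mm long (along its x), 18 mm thick (along y), 42 to 82 mm above the underside. Seated with the brim on the collar, this point is 34 mm above socket; with the lugs still on top of the lip, 57 mm.
- brace (a joint): Hinge of the brace arm, rad, vertical axis: 0 = folded beside the chopper (arm along the chopper's +y), 1.571 = fully out at its stop (arm along the chopper's -x), growing counter-clockwise seen from above. Click stops at 0, half-way (0.785) and fully out: the arm is drawn to the nearest one, with up to 0.2 N m (2 N at the pin); it changes over at 0.39 and 1.18.
- brace_hinge (a point): Point on the vertical hinge axis of the brace, at worktop height, 66 mm from the chopper's axis on its -x side.
- brace_pin (a point): Upright round steel pin at the free end of the brace arm, 14 mm diameter, 95 mm from the hinge axis, its top 90 mm above the worktop; this point lies on its axis, 66 mm above the worktop. The arm itself is low (top at 18 mm); the pin may be gripped from above or pushed.
- drive (a joint): Clockwise turn, rad, of the sprung ring in the socket, pushed round by the lid's lugs; 0 at rest. They take it along after about 0.17 rad of free play, so the lid's turn from the gaps is drive + 0.17. Pulse (lid turned 45 degrees): 0.62; the spring pushes back with 0.08 N m and turns the lid back if let go. The stiff lock click lies at 0.88 to 0.95; beyond it the lid locks, 1.45 at most.
- mug: Mug, terracotta pink above and white below, 105 mm high, 90 mm wide without its handle, a bystander behind and to the right. Origin: centre of its underside.
- spice_d: Glass spice jar with a white cap, 44 mm wide and 109 mm high, a bystander behind the chopper. Origin: centre of its underside.
- pulse_mark (a point): Top of one of the two single ribs that mark pulse on the collar's outside, 45 degrees clockwise of the socket's +x gap, 54 mm from the axis, 91 mm above the worktop; the other lies opposite. At pulse the lid's pointers and grip bar point to these ribs.
- lid_lug (a point): Outer end of one of the lid's two lugs, on its +x side, 38.5 mm from its axis, 11 mm above its underside; the other is opposite (-x), so a half turn gives the same fit. Lugs 14 mm wide, 8 mm thick, in line with the grip bar and with a pointer ridge on the brim. Plug 62 mm in diameter and 30 mm deep below the brim, its lowest 7 mm tapered to 50 mm.
- lid: The loose lid itself (see lid_grip). Origin: centre of its underside; z up, x along the grip bar and lugs.
- shot_glass: Small plain glass, 48 mm wide and 61 mm high, standing upright at the front left, a bystander. Origin: centre of its underside.

How it is judged:
On the way, in this order (a step that is already met when the one before it is completed fails the run):
1. the brace is swung out into its end detent (value of joint brace above 1.5 rad), for 0.2 s.
2. with the brace out, the lid is fully down in the socket (value of joint brace above 1.5 rad and z of lid_grip in the frame of socket below 0.039 m and horizontal distance between lid_grip and socket below 0.008 m), for 0.1 s.
3. the lid is twisted to the pulse mark (value of joint drive above 0.42 rad), for 0.1 s.
At the end, for the whole second after the job is handed in: The brace is out in its end detent (over 1.5 rad); the lid is fully down in the socket (within 5 mm of height, 8 mm of centre, upright within 0.1 rad) and is held by the fingers (over 1 N) with the drive turned 0.42 to 0.82 rad, that is within about 11 degrees of the pulse mark (all of step 2 and angle between lid_grip's own z axis and vertical below 0.1 rad and value of joint drive between 0.42 and 0.82 rad and contact force between the fingers and lid above 1 N); the arm keeps its last pose, push and grip.
It fails at once if the lid is turned on into the lock click (value of joint drive above 1 rad).
It fails at once if a bystander is moved by more than 30 mm (distance of any of mug, shot_glass, spice_d from where it was at the start of the episode above 0.03 m).
It also fails if it takes over 62 s, if anything falls off the work surface, if the arm or the gripper's body presses on something with over 40 N, if the wrist force passes 120 N, or if a joint passes its speed limit or range.

ROBOT

A 6-joint arm with a two-finger parallel gripper is mounted at the origin on a cart in front of the work surface, level with it; the furniture and walls round the work are solid. World frame = base frame: x ahead of the robot, y to its left, z up, the work surface at z = 0. Lengths are in m, angles in rad, forces in N, time in s.
With the tool pointing down it reaches from about 0.375 to 0.9 m from the base axis. Payload 3.1 kg.
Tool frame: the origin (TCP) lies midway between the tips of the shut fingers; the grasp point (between the pads) lies 19 mm behind it; z points along the fingers, y is the direction in which the jaws open and shut (so a half turn about z gives the same grasp; the last joint's range is limited). The gripper opens to 87 mm and grips with 3 to 60 N. Pads are 19 mm wide; open, the fingers measure 117 mm over their backs; the gripper's body (75 mm by 190 mm) begins 51 mm behind the grasp point.
Start: joints at [0.951, 0.527, 1.433, -0, 1.181, -0.178], TCP at [0.267, 0.565, 0.223] pointing down, gripper open.
Joint ranges: [-3.08, 3.08], [-0.75, 2.2], [0.22, 2.44], [-1.43, 4.57], [0, 2.65], [-2.85, 2.85]. Speed limits (rad/s): [2.79, 2.79, 3.14, 3.14, 3.14, 3.14].

INTERFACE

Orientations are given as a unit quaternion [x, y, z, w].
In Python, from rig import robot gives the robot as it stands.
- The arm moves only by the tool move_arm, never from a script. Its argument "rows" is one flat list of numbers, 7 for each row, row after row: the shift along the world's x, y, z in mm, then the turn, a rotation vector about the world's x, y, z in rad, then the closure, from 0 (fully open) to 1 (shut). A call has 1 to 12 rows; each row shifts and turns the commanded pose from where the row before left it; what a row does not reach is not made up. A row lasts 1/10 s, in which the tool goes at most 50 mm and 8.59 degrees, less where a joint would pass 70% of its speed; a pose out of reach is approached as far as the arm can. A call with a gripper value outside its range is refused whole. The fingers move at their own pace and stop on an object; "grip_force" is the grip in N (left out, the last holds). Time passes only in rows, so rows that do not move let the fingers close. It gives the time, the measured TCP pose, the force and the opening at its end, in the units of the state.
- robot.get_obs(): the state, without advancing time (a new reading comes with each control period).
- robot.camera(name): name is "scene" or "side" or "wrist"; returns a dict with "color" (420x560x3 uint8, red, green, blue), "z_map" (420x560 float32, m along the optical axis (not along the pixel's ray), 0 where there is no reading), "camera_matrix" (3x3 intrinsics, pixels), "distortion" ([k1, k2, p1, p2, k3] as OpenCV has them; the pictures are not rectified), "R" (3x3) and "t" (3): a world point X has camera coordinates R X + t; the wrist camera has in their place "tool_from_camera" (4x4, takes a point from camera to tool coordinates, whose origin is the TCP and whose axes are the flange's). Camera axes: x right, y down, z forward; pixel columns grow to the right and rows downward; lengths in m; the calibration is good to about 2 mm. A picture is of the moment at which its call begins: read the wrist's pose just before it.
- robot.hand_in(): hands the job in, once; it reports no verdict.
Trained networks look in the newest picture that a camera, given by its name, has taken for a name from the list of things; names that differ only in an ending like _2 or _b are one class to them, and where a whole thing is asked for, a point or a joint stands for the part that bears it (a point fixed in the world has none). Each returns a list of dicts, best first, with "conf" (0 to 1); they miss things now and then, are a little off and sometimes report something else, mostly with a low value. They report only what shows in the picture. A call takes as long as a camera call.
- robot.search_frame(camera, thing): "at" ([column, row] in pixels, amid what is visible of it).
- robot.spot_point(camera, thing): "at" ([column, row] in pixels: a listed point, or the origin of a listed thing).
The state is a dict: "time": time; "q": joint angles; "joint_velocities": joint speeds; "joint_torque": joint torques, N m; "position": TCP position; "tool_rot": TCP orientation; "ft_force": force on the tool from outside, world axes, zero at the start; "moment": the same for the moment, N m; "grip_width": finger opening in m.
Only numpy, scipy, OpenCV 4.12 (cv2) and the standard library are available. Lean on these libraries where they do the work, as an engineer would, in place of code of your own. Each camera call takes 0.05 s, during which the arm holds its last target.

## Working session

There is one attempt and no reset: what is moved stays moved. The work goes in short steps, Python scripts to look and compute and a tool call to move; the robot and the scene stay as the last step left them, time stands still between calls to the robot, and variables do not carry over. Pictures are saved under pics/ and viewed, and the job is handed in when it is done.

Besides the shell and the picture viewer there is one more tool, called after "Request:" by a JSON object that holds its "name" and its "arguments", one argument or row to a line. move_arm: Moves the arm, as the interface text tells. Its arguments: {"type":"object","properties":{"rows":{"type":"array","items":{"type":"number"}},"grip_force":{"type":"number"}},"required":["rows"]}

```bash
mkdir -p pics; ls; cat > h.py <<'E'
from rig import robot
import numpy as np, cv2
from scipy.spatial.transform import Rotation as Ro
def snap(n,f=None):
    o=robot.get_obs(); c=robot.camera(n)
    if n=="wrist":
        T=np.eye(4);T[:3,:3]=Ro.from_quat(o["tool_rot"]).as_matrix();T[:3,3]=o["position"]
        W=T@np.array(c["tool_from_camera"]); c["W"]=W
    else:
        R=np.array(c["R"]);t=np.array(c["t"]);W=np.eye(4);W[:3,:3]=R.T;W[:3,3]=-R.T@t;c["W"]=W
    if f: cv2.imwrite(f"pics/{f}.png",c["color"][:,:,::-1])
    return c
def ray(c,uv):
    p=cv2.undistortPoints(np.array([[uv]],float),np.array(c["camera_matrix"]),np.array(c["distortion"]))[0,0]
    d=c["W"][:3,:3]@np.array([p[0],p[1],1]); return c["W"][:3,3],d
def atz(c,uv,z):
    o,d=ray(c,uv); return o+d*(z-o[2])/d[2]
def dep(c,uv):
    o,d=ray(c,uv); return o+d*c["z_map"][int(round(uv[1])),int(round(uv[0]))]
def proj(c,X):
    V=np.linalg.inv(c["W"]); r,_=cv2.Rodrigues(V[:3,:3])
    return cv2.projectPoints(np.array([X],float),r,V[:3,3],np.array(c["camera_matrix"]),np.array(c["distortion"]))[0][:,0] if np.ndim(X)==1 else cv2.projectPoints(np.array(X,float),r,V[:3,3],np.array(c["camera_matrix"]),np.array(c["distortion"]))[0][:,0]
E
python3 - <<'E'
from h import *
np.set_printoptions(precision=4,suppress=True)
Z=dict(chopper=0,socket=.09,lid_grip=.064,brace_hinge=0,brace_pin=.066,mug=0,spice_d=0,pulse_mark=.091,lid_lug=.011,lid=0,shot_glass=0)
for n in["scene","side","wrist"]:
    c=snap(n,n+"0"); print(n,c["W"][:3,3])
    for k,z in Z.items():
        for d in robot.spot_point(n,k)[:2]:
            print(k,round(d["conf"],2),np.round(d["at"]),atz(c,d["at"],z))
E
```

```text
pics
scene [0.1239 0.3677 1.1102]
chopper 0.74 [238. 227.] [0.6379 0.0078 0.    ]
socket 0.89 [235. 212.] [0.6312 0.015  0.09  ]
socket 0.37 [253. 246.] [0.5363 0.0452 0.09  ]
lid_grip 0.57 [348. 192.] [ 0.4885 -0.2304  0.064 ]
brace_hinge 0.68 [256. 245.] [0.5696 0.0087 0.    ]
brace_pin 0.84 [224. 261.] [0.5654 0.1119 0.066 ]
brace_pin 0.29 [234. 190.] [ 0.6943 -0.0361  0.066 ]
mug 0.82 [284. 152.] [ 0.7213 -0.2426  0.    ]
spice_d 0.89 [195. 201.] [0.7765 0.0324 0.    ]
pulse_mark 0.68 [233. 192.] [ 0.6765 -0.022   0.091 ]
pulse_mark 0.22 [224. 262.] [0.5533 0.1197 0.091 ]
lid_lug 0.84 [328. 197.] [ 0.5317 -0.2136  0.011 ]
lid 0.72 [340. 210.] [ 0.4892 -0.2123  0.    ]
shot_glass 0.56 [260. 358.] [0.3602 0.2013 0.    ]
side [0.5016 0.9324 0.5117]
chopper 0.9 [243. 260.] [0.6356 0.0037 0.    ]
socket 0.9 [242. 219.] [ 0.6384 -0.001   0.09  ]
lid_grip 0.81 [319. 194.] [ 0.4857 -0.2338  0.064 ]
brace_hinge 0.63 [275. 264.] [0.568  0.0127 0.    ]
brace_pin 0.91 [275. 258.] [0.562  0.1085 0.066 ]
mug 0.85 [222. 208.] [ 0.7282 -0.2599  0.    ]
spice_d 0.73 [175. 264.] [0.7684 0.0387 0.    ]
spice_d 0.28 [318. 196.] [ 0.4846 -0.3866  0.    ]
pulse_mark 0.89 [224. 215.] [ 0.6753 -0.0118  0.091 ]
lid_lug 0.85 [300. 214.] [ 0.5289 -0.2239  0.011 ]
lid 0.9 [316. 220.] [ 0.4875 -0.2199  0.    ]
lid 0.69 [274. 260.] [ 0.5705 -0.004   0.    ]
shot_glass 0.68 [390. 328.] [0.3592 0.2015 0.    ]
wrist [0.1997 0.5972 0.3856]
```

View pics/scene0.png

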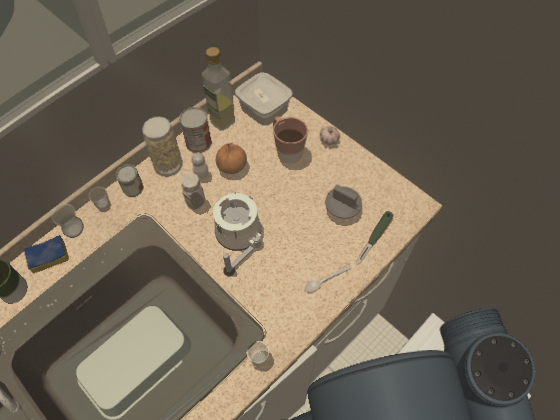

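View pics/side0.png

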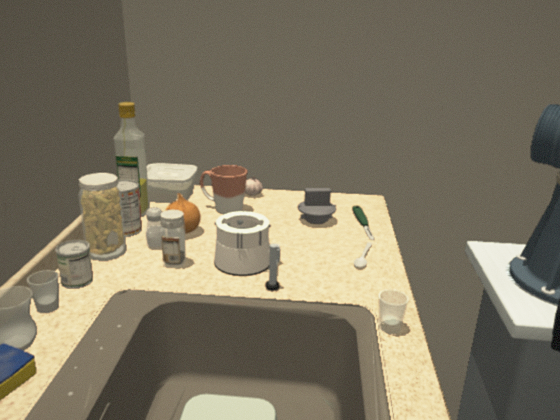

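```bash
python3 - <<'E'
from h import *
np.set_printoptions(precision=4,suppress=True)
o=robot.get_obs();print(o["time"],o["position"],o["tool_rot"],o["grip_width"]);print(Ro.from_quat(o["tool_rot"]).as_matrix())
for n in["scene","side"]:
    c=snap(n)
    h,w=c["z_map"].shape
    u,v=np.meshgrid(np.arange(w),np.arange(h))
    p=cv2.undistortPoints(np.stack([u,v],-1).reshape(-1,1,2).astype(float),np.array(c["camera_matrix"]),np.array(c["distortion"]))[:,0]
    z=c["z_map"].ravel(); P=np.c_[p*z[:,None],z]@c["W"][:3,:3].T+c["W"][:3,3]; P=P[z>0]
    def reg(cx,cy,r,lo,hi): 
        m=(np.hypot(P[:,0]-cx,P[:,1]-cy)<r)&(P[:,2]>lo)&(P[:,2]<hi); return P[m]
    q=reg(.487,-.222,.07,.075,.09); print(n,"bar top",len(q),q.mean(0)); 
    rect=cv2.minAreaRect((q[:,:2]*1000).astype(np.float32));print(rect)
    q=reg(.487,-.222,.07,.033,.045); (cx,cy),r=cv2.minEnclosingCircle((q[:,:2]*1000).astype(np.float32));print("brim",len(q),cx,cy,r)
    q=reg(.636,.005,.08,.082,.096); (cx,cy),r=cv2.minEnclosingCircle((q[:,:2]*1000).astype(np.float32));print("collar",len(q),cx,cy,r,np.median(q[:,2]))
    q=reg(.565,.11,.02,.082,.096); print("pin top",len(q),q.mean(0))
E
```

```text
1.8 [0.2672 0.565  0.2225] [ 0.2191  0.9757 -0.     -0.    ] 0.08706525533399724
[[-0.904   0.4276 -0.    ]
 [ 0.4276  0.904  -0.    ]
 [ 0.     -0.0001 -1.    ]]
scene bar top 167 [ 0.4878 -0.2169  0.0801]
((488.34857177734375, -218.2032470703125), (60.25840759277344, 20.22211265563965), 11.113696098327637)
brim 549 487.30389404296875 -218.5192108154297 47.0976448059082
collar 812 633.8167724609375 12.279773712158203 56.3309211730957 0.08868218742770306
pin top 32 [0.564  0.1053 0.0877]
side bar top 139 [ 0.4887 -0.2126  0.0809]
((487.462890625, -213.89427185058594), (62.22282791137695, 18.145702362060547), 7.787762641906738)
brim 382 486.1965026855469 -215.7506561279297 47.8643913269043
collar 892 634.5381469726562 12.439931869506836 56.833343505859375 0.09050905845677434
pin top 49 [0.5648 0.1078 0.0883]
```

The scene picture shows the chopper at (237,218) with its brace pin at (228,265), the lid at (345,203) and the mug at (290,138). The side view agrees: pin (274,268), lid (317,210), shot glass (392,310). I'm moving above the pin now.

Request:
{"name": "move_arm", "arguments": {
  "rows": [25,-38,0,0,0,-0.14,0,25,-38,0,0,0,-0.14,0,25,-38,0,0,0,-0.14,0,25,-38,0,0,0,-0.14,0,25,-38,0,0,0,-0.14,0,25,-38,0,0,0,-0.14,0.2,25,-38,0,0,0,-0.14,0.3,25,-38,0,0,0,-0.14,0.4,25,-38,0,0,0,0,0.4,25,-38,0,0,0,0,0.4,25,-38,0,0,0,0,0.4,22,-40,0,0,0,0,0.4],
  "grip_force": 15
}}

```text
time: 3.1
position: [0.5655, 0.1053, 0.2228]
tool_rot: [0.704, 0.71, 0.0, 0.0]
ft_force: [0.2, 0.6, -0.6]
grip_width: 0.0531
```

```bash
python3 - <<'E'
from h import *
np.set_printoptions(precision=4,suppress=True)
o=robot.get_obs();print(o["time"],o["position"],o["q"],o["grip_width"]);print(Ro.from_quat(o["tool_rot"]).as_matrix())
Z=dict(chopper=0,socket=.09,brace_hinge=0,brace_pin=.066,pulse_mark=.091)
c=snap("wrist","w1")
for k,z in Z.items():
    for d in robot.spot_point("wrist",k)[:2]: print(k,round(d["conf"],2),np.round(d["at"]),atz(c,d["at"],z))
E
```

```text
3.1 [0.5655 0.1053 0.2228] [-0.0102  0.4596  1.5606  0.0003  1.1203 -0.0192] 0.05305210980869133
[[-0.0089  1.      0.0011]
 [ 1.      0.0089  0.0002]
 [ 0.0002  0.0011 -1.    ]]
chopper 0.63 [334. 250.] [0.6361 0.0082 0.    ]
brace_hinge 0.79 [286. 252.] [0.5701 0.005  0.    ]
brace_pin 0.75 [282. 196.] [0.5642 0.0995 0.066 ]
pulse_mark 0.29 [285. 252.] [0.5681 0.0463 0.091 ]
```

View pics/w1.png

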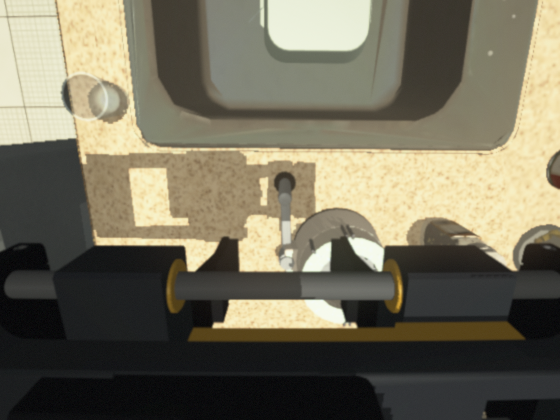

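```bash
python3 - <<'E'
from h import *
np.set_printoptions(precision=4,suppress=True)
c=snap("wrist"); print(c["W"][:3,3])
for v in range(166,262,6): print(v,[dep(c,(u,v)).round(3).tolist() for u in (280,286)])
E
```

```text
[0.5632 0.183  0.3854]
166 [[0.558, 0.125, -0.001], [0.566, 0.125, -0.001]]
172 [[0.558, 0.117, 0.0], [0.566, 0.118, 0.002]]
178 [[0.558, 0.112, 0.011], [0.566, 0.112, 0.012]]
184 [[0.559, 0.104, 0.011], [0.566, 0.11, 0.039]]
190 [[0.559, 0.096, 0.01], [0.566, 0.11, 0.07]]
196 [[0.558, 0.086, 0.001], [0.563, 0.183, 0.385]]
202 [[0.559, 0.078, -0.0], [0.566, 0.103, 0.092]]
208 [[0.559, 0.07, 0.001], [0.566, 0.075, 0.019]]
214 [[0.559, 0.061, -0.002], [0.566, 0.067, 0.018]]
220 [[0.559, 0.054, 0.002], [0.566, 0.059, 0.018]]
226 [[0.559, 0.045, 0.0], [0.567, 0.051, 0.018]]
232 [[0.559, 0.037, 0.001], [0.567, 0.043, 0.018]]
238 [[0.559, 0.028, 0.001], [0.567, 0.035, 0.018]]
244 [[0.559, 0.02, 0.002], [0.567, 0.026, 0.018]]
250 [[0.559, 0.01, -0.001], [0.567, 0.018, 0.018]]
256 [[0.559, 0.002, 0.002], [0.567, 0.018, 0.035]]
```

The wrist view has the pin foot at (285,183), and the depth puts the pin at about (0.566, 0.105), right under the TCP. I'll go down and grip it.

Request:
{"name": "move_arm", "arguments": {
  "rows": [0,0,-45,0,0,0,0.4,0,0,-45,0,0,0,0.4,0,0,-45,0,0,0,0.4,0,0,-42,0,0,0,0.4,0,0,0,0,0,0,1,0,0,0,0,0,0,1,0,0,0,0,0,0,1,0,0,0,0,0,0,1,0,0,0,0,0,0,1],
  "grip_force": 15
}}

```text
time: 4.35
position: [0.5656, 0.1071, 0.0479]
tool_rot: [0.704, 0.71, 0.002, 0.002]
ft_force: [-0.2, 0.8, -0.3]
grip_width: 0.02
```

```bash
python3 - <<'E'
import numpy as np
H=np.array([569,9.7]);r=95
th0=np.arctan2(105.3-9.7,565.5-569); 
a=np.linspace(0,1.59,17); P=[H+r*np.array([np.cos(t+np.pi/2),np.sin(t+np.pi/2)]) for t in a]
P=np.array(P);print(P.round(0));print(np.diff(P,axis=0).round(1),a[1])
E
```

```text
[[569. 105.]
 [560. 104.]
 [550. 103.]
 [541. 101.]
 [532.  97.]
 [524.  93.]
 [516.  88.]
 [508.  83.]
 [501.  76.]
 [495.  69.]
 [489.  62.]
 [485.  53.]
 [481.  45.]
 [478.  36.]
 [476.  27.]
 [474.  17.]
 [474.   8.]]
[[-9.4 -0.5]
 [-9.3 -1.4]
 [-9.1 -2.3]
 [-8.9 -3.2]
 [-8.5 -4.1]
 [-8.1 -4.9]
 [-7.5 -5.7]
 [-6.9 -6.4]
 [-6.3 -7.1]
 [-5.5 -7.6]
 [-4.7 -8.2]
 [-3.9 -8.6]
 [-3.  -8.9]
 [-2.1 -9.2]
 [-1.2 -9.4]
 [-0.3 -9.4]] 0.099375
```

Request:
{"name": "move_arm", "arguments": {
  "rows": [0,0,0,0,0,0,1,0,0,0,0,0,0,1,0,0,0,0,0,0,1]
}}

```text
time: 4.65
position: [0.5654, 0.107, 0.0472]
tool_rot: [0.704, 0.71, 0.001, 0.001]
ft_force: [-0.7, 0.1, 6.7]
grip_width: 0.0134
```

Request:
{"name": "move_arm", "arguments": {
  "rows": [-9.3,-0.8,0,0,0,0.1,1,-9.2,-1.7,0,0,0,0.1,1,-9,-2.6,0,0,0,0.1,1,-8.7,-3.5,0,0,0,0.1,1,-8.3,-4.4,0,0,0,0.1,1,-7.9,-5.2,0,0,0,0.1,1,-7.3,-6,0,0,0,0.1,1,-6.7,-6.7,0,0,0,0.1,1]
}}

```text
time: 5.45
position: [0.4975, 0.0758, 0.0471]
tool_rot: [0.37, 0.929, 0.0, 0.0]
ft_force: [-1.7, -0.0, 10.3]
grip_width: 0.0136
```

Request:
{"name": "move_arm", "arguments": {
  "rows": [-6.1,-7.3,0,0,0,0.1,1,-5.3,-7.8,0,0,0,0.1,1,-4.5,-8.4,0,0,0,0.1,1,-3.7,-8.7,0,0,0,0.1,1,-2.8,-9,0,0,0,0.1,1,-1.9,-9.3,0,0,0,0.1,1,-1,-9.4,0,0,0,0.1,1,-0.2,-9.4,0,0,0,0.1,1,0,-2,0,0,0,0,1,0,0,0,0,0,0,1]
}}

```text
time: 6.45
position: [0.4711, 0.0046, 0.047]
tool_rot: [-0.019, 1.0, 0.0, -0.001]
ft_force: [-3.8, 0.3, 14.2]
grip_width: 0.0136
```

```bash
python3 - <<'E'
from h import *
np.set_printoptions(precision=4,suppress=True)
o=robot.get_obs();print(o["time"],o["position"],o["ft_force"],o["moment"],o["q"])
for n in ["scene","side"]:
    c=snap(n,n+"2")
    for k,z in dict(brace_pin=.066,brace_hinge=0,chopper=0,socket=.09).items():
        for d in robot.spot_point(n,k)[:1]: print(k,round(d["conf"],2),np.round(d["at"]),atz(c,d["at"],z))
E
```

```text
6.45 [0.4711 0.0046 0.047 ] [-3.7937  0.2877 14.1685] [ 0.0219  0.6112 -0.0084] [-0.2281  0.6394  1.9523 -0.0002  0.5515 -1.8362]
brace_pin 0.49 [232. 228.] [0.6148 0.0401 0.066 ]
brace_hinge 0.58 [255. 243.] [0.5751 0.0082 0.    ]
chopper 0.57 [233. 228.] [0.6449 0.0193 0.    ]
socket 0.56 [236. 213.] [0.6274 0.0133 0.09  ]
brace_pin 0.87 [323. 235.] [ 0.4755 -0.0006  0.066 ]
brace_hinge 0.59 [277. 263.] [0.5644 0.0071 0.    ]
chopper 0.75 [246. 261.] [0.6287 0.0088 0.    ]
socket 0.56 [242. 220.] [0.6382 0.0014 0.09  ]
```

View pics/side2.png

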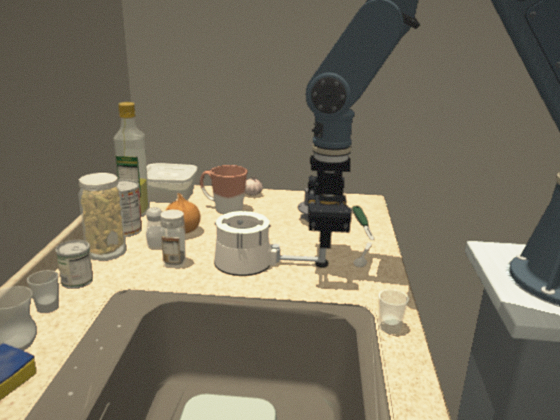

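The side view shows the arm lying along -x, with the pin in the fingers at (322,262). I'll push a little further to feel for the stop.

Request:
{"name": "move_arm", "arguments": {
  "rows": [1,-4,0,0,0,0,1,1,-4,0,0,0,0,1,0,0,0,0,0,0,1]
}}

```text
time: 7.25
position: [0.4709, 0.0026, 0.0469]
tool_rot: [-0.016, 1.0, 0.005, -0.003]
ft_force: [0.2, 29.9, 15.7]
grip_width: 0.0163
```

Request:
{"name": "move_arm", "arguments": {
  "rows": [0,6,0,0,0,0,0.8,0,0,0,0,0,0,0.6,0,0,0,0,0,0,0.4,0,0,0,0,0,0,0.4,0,0,40,0,0,0,0.3,0,-30,40,0,0,0,0,0,-30,40,0,0,0,0,0,-30,40,0,0,0,0]
}}

```text
time: 8.05
position: [0.4739, -0.0886, 0.2069]
tool_rot: [-0.019, 1.0, -0.0, -0.0]
ft_force: [0.6, -0.6, -0.2]
grip_width: 0.0655
```

```bash
python3 - <<'E'
from h import *
np.set_printoptions(precision=4,suppress=True)
o=robot.get_obs();print(o["time"],o["position"],o["ft_force"],o["q"],o["grip_width"])
for n in ["scene","side","wrist"]:
    c=snap(n,n+"3")
    for k,z in dict(brace_pin=.066,brace_hinge=0,chopper=0,socket=.09,pulse_mark=.091,lid_grip=.064,lid_lug=.011).items():
        for d in robot.spot_point(n,k)[:1]: print(n,k,round(d["conf"],2),np.round(d["at"]),atz(c,d["at"],z))
    h,w=c["z_map"].shape
    u,v=np.meshgrid(np.arange(w),np.arange(h))
    p=cv2.undistortPoints(np.stack([u,v],-1).reshape(-1,1,2).astype(float),np.array(c["camera_matrix"]),np.array(c["distortion"]))[:,0]
    z=c["z_map"].ravel(); P=np.c_[p*z[:,None],z]@c["W"][:3,:3].T+c["W"][:3,3]; P=P[z>0]
    m=(np.hypot(P[:,0]-.472,P[:,1]-.006)<.03)&(P[:,2]>.08)&(P[:,2]<.097); print("pin",m.sum(),P[m].mean(0))
E
```

```text
8.05 [ 0.4739 -0.0886  0.2069] [ 0.6227 -0.6203 -0.1959] [-0.4171  0.3592  1.7997 -0.0002  0.983  -2.0257] 0.06550566441259309
scene brace_pin 0.83 [283. 258.] [0.475  0.0103 0.066 ]
scene brace_hinge 0.67 [256. 243.] [0.575  0.0062 0.    ]
scene chopper 0.7 [237. 227.] [0.6403 0.0098 0.    ]
scene socket 0.75 [234. 213.] [0.6314 0.018  0.09  ]
scene pulse_mark 0.77 [237. 191.] [ 0.6713 -0.0288  0.091 ]
pin 33 [0.4722 0.0068 0.0877]
side brace_pin 0.69 [324. 236.] [0.4737 0.0046 0.066 ]
side brace_hinge 0.78 [273. 262.] [0.5735 0.0041 0.    ]
side chopper 0.79 [242. 262.] [0.6354 0.0105 0.    ]
side socket 0.67 [240. 223.] [0.6398 0.0163 0.09  ]
side lid_grip 0.58 [315. 194.] [ 0.494  -0.2278  0.064 ]
side lid_lug 0.82 [298. 214.] [ 0.532  -0.2234  0.011 ]
pin 52 [0.474  0.009  0.0872]
wrist brace_pin 0.96 [375. 198.] [0.4739 0.0059 0.066 ]
wrist brace_hinge 0.64 [353. 259.] [ 0.5748  0.0072 -0.    ]
wrist chopper 0.91 [353. 303.] [0.641  0.0145 0.    ]
wrist lid_grip 0.65 [158. 207.] [ 0.4927 -0.2176  0.064 ]
wrist lid_lug 0.6 [180. 224.] [ 0.5302 -0.2148  0.011 ]
pin 198 [0.4738 0.0032 0.089 ]
```

View pics/wrist3.png

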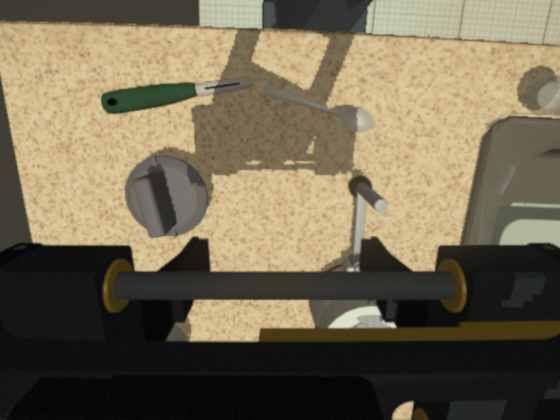

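View pics/scene3.png

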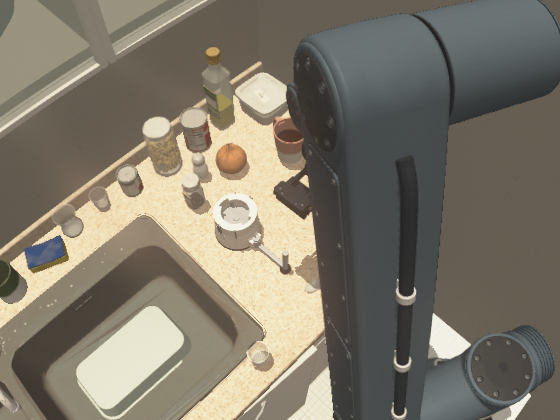

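The wrist view shows the brace pointing out with its pin at (368,195), and the lid at (165,195) with its bar nearly along world x. Next I'll get the lid pose from the wrist depth.

```bash
python3 - <<'E'
from h import *
np.set_printoptions(precision=4,suppress=True)
c=snap("wrist")
h,w=c["z_map"].shape
u,v=np.meshgrid(np.arange(w),np.arange(h))
p=cv2.undistortPoints(np.stack([u,v],-1).reshape(-1,1,2).astype(float),np.array(c["camera_matrix"]),np.array(c["distortion"]))[:,0]
z=c["z_map"].ravel(); P=np.c_[p*z[:,None],z]@c["W"][:3,:3].T+c["W"][:3,3]; P=P[z>0]
def reg(lo,hi,r=.07): return P[(np.hypot(P[:,0]-.489,P[:,1]+.216)<r)&(P[:,2]>lo)&(P[:,2]<hi)]
q=reg(.077,.09); print(len(q),q.mean(0),cv2.minAreaRect((q[:,:2]*1000).astype(np.float32)))
b=cv2.boxPoints(cv2.minAreaRect((q[:,:2]*1000).astype(np.float32)));print(b)
e=np.cov((q[:,:2]).T);w_,V=np.linalg.eigh(e);print(np.arctan2(V[1,1],V[0,1]))
q=reg(.03,.046);print(len(q),cv2.minEnclosingCircle((q[:,:2]*1000).astype(np.float32)))
E
```

```text
1112 [ 0.4881 -0.2189  0.0821] ((489.1548767089844, -219.7310333251953), (62.2324104309082, 18.02100372314453), 10.87348747253418)
[[ 456.8976 -216.7521]
 [ 460.2971 -234.4496]
 [ 521.4122 -222.71  ]
 [ 518.0127 -205.0125]]
-2.9483943374494985
3380 ((489.4653015136719, -220.10670471191406), 47.05412292480469)
```

Request:
{"name": "move_arm", "arguments": {
  "rows": [4,-33,0,0,0,0.04,0,4,-33,0,0,0,0.04,0,4,-33,0,0,0,0.04,0,3,-31,0,0,0,0.032,0,0,0,-40,0,0,0,0,0,0,-40,0,0,0,0,0,0,0,0,0,0,0]
}}

```text
time: 10.0
position: [0.4857, -0.2153, 0.1212]
tool_rot: [-0.094, 0.996, 0.004, -0.004]
ft_force: [-0.5, 0.8, -0.3]
grip_width: 0.0872
```

```bash
python3 - <<'E'
from h import *
np.set_printoptions(precision=4,suppress=True)
o=robot.get_obs();print(o["time"],o["position"],o["q"],o["grip_width"]);print(Ro.from_quat(o["tool_rot"]).as_matrix())
E
```

```text
10.0 [ 0.4857 -0.2153  0.1212] [-0.6276  0.5542  1.7527  0.      0.8463 -2.3876] 0.08722229908567433
[[-0.9821 -0.188  -0.0094]
 [-0.1881  0.9821  0.0068]
 [ 0.0079  0.0085 -0.9999]]
```

Request:
{"name": "move_arm", "arguments": {
  "rows": [0,0,0,0,0,0,0]
}}

```text
time: 10.1
position: [0.4891, -0.217, 0.1254]
tool_rot: [-0.095, 0.995, 0.001, -0.001]
ft_force: [0.6, -0.4, 0.7]
grip_width: 0.0869
```

Request:
{"name": "move_arm", "arguments": {
  "rows": [0,-1,-30,0,0,0,0,0,0,-30,0,0,0,0,0,0,-19,0,0,0,0,0,0,0,0,0,0,0.5,0,0,0,0,0,0,1,0,0,0,0,0,0,1,0,0,0,0,0,0,1,0,0,0,0,0,0,1,0,0,0,0,0,0,1,0,0,0,0,0,0,1,0,0,0,0,0,0,1],
  "grip_force": 40
}}

```text
time: 11.2
position: [0.4893, -0.2182, 0.0466]
tool_rot: [-0.095, 0.995, 0.0, -0.0]
ft_force: [-0.2, 0.2, -0.1]
grip_width: 0.031
```

Request:
{"name": "move_arm", "arguments": {
  "rows": [0,0,0,0,0,0,1,0,0,0,0,0,0,1,0,0,0,0,0,0,1,0,0,0,0,0,0,1]
}}

```text
time: 11.6
position: [0.489, -0.218, 0.0463]
tool_rot: [-0.095, 0.995, 0.0, -0.0]
ft_force: [-0.3, 0.7, -1.3]
grip_width: 0.0177
```

Request:
{"name": "move_arm", "arguments": {
  "rows": [0,0,40,0,0,0,1,0,0,45,0,0,0,1,0,0,45,0,0,0,1,20,32,20,0,0,-0.02,1,20,32,0,0,0,-0.02,1,20,32,0,0,0,-0.02,1,20,32,0,0,0,-0.02,1,20,32,0,0,0,-0.02,1,20,32,0,0,0,-0.02,1,20,30,0,0,0,-0.02,1,5.5,8,0,0,0,-0.02,1,0,0,0,0,0,0,1]
}}

```text
time: 12.8
position: [0.635, 0.0137, 0.1959]
tool_rot: [-0.017, 1.0, 0.0, -0.0]
ft_force: [-0.4, -0.3, -1.5]
grip_width: 0.0177
```

```bash
python3 - <<'E'
from h import *
np.set_printoptions(precision=4,suppress=True)
o=robot.get_obs();print(o["time"],o["position"],o["q"],o["grip_width"],o["ft_force"]);print(Ro.from_quat(o["tool_rot"]).as_matrix())
for n in ["scene","side","wrist"]:
    c=snap(n,n+"4")
    for k,z in dict(lid_grip=o["position"][2]+.0177,lid_lug=o["position"][2]-.0353,socket=.09,pulse_mark=.091,brace_pin=.066).items():
        for d in robot.spot_point(n,k)[:1]: print(n,k,round(d["conf"],2),np.round(d["at"]),atz(c,d["at"],z))
E
```

```text
12.8 [0.635  0.0137 0.1959] [-0.1542  0.5708  1.4322  0.0003  1.1394 -1.7582] 0.017692325281402643 [-0.4464 -0.2783 -1.4515]
[[-0.9995 -0.0331 -0.0008]
 [-0.0331  0.9995  0.0004]
 [ 0.0008  0.0004 -1.    ]]
scene lid_grip 0.68 [230. 179.] [0.6405 0.0085 0.2136]
scene socket 0.79 [234. 211.] [0.6361 0.0141 0.09  ]
side lid_grip 0.69 [244. 160.] [ 0.6338 -0.0039  0.2136]
side lid_lug 0.62 [221. 185.] [0.6783 0.0008 0.1606]
side socket 0.78 [240. 221.] [0.6401 0.0091 0.09  ]
side pulse_mark 0.79 [227. 214.] [ 0.6718 -0.0185  0.091 ]
side brace_pin 0.81 [325. 235.] [ 0.4717 -0.003   0.066 ]
wrist lid_grip 0.88 [286. 269.] [0.6366 0.0125 0.2136]
wrist pulse_mark 0.27 [282.  13.] [0.4809 0.0048 0.091 ]
wrist brace_pin 0.88 [280.  15.] [0.4748 0.0033 0.066 ]
```

View pics/wrist4.png

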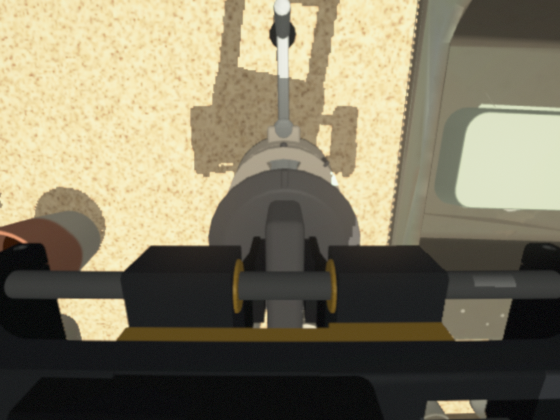

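View pics/side4.png

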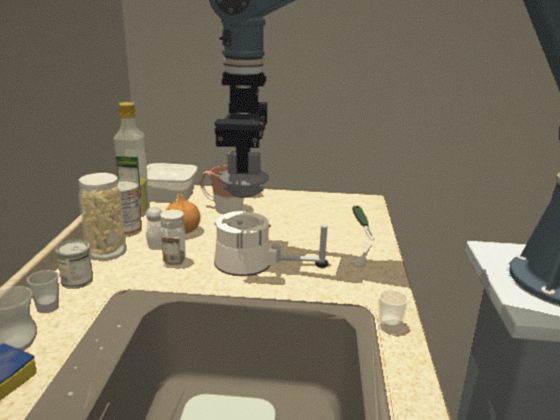

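View pics/scene4.png

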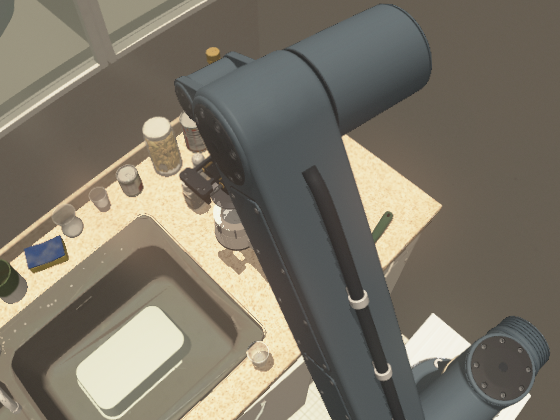

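The wrist view shows the lid's pointer ridge at (287,205) in line with the socket's gap and stud at (284,165), and the brace hinge at (284,128). The side view shows the lid hanging level above the socket. I'll check the socket's lateral line once more.

```bash
python3 - <<'E'
from h import *
np.set_printoptions(precision=4,suppress=True)
c=snap("wrist")
for uv in [(283,95),(283,110),(284,128)]: print(dep(c,uv))
h,w=c["z_map"].shape
u,v=np.meshgrid(np.arange(w),np.arange(h))
p=cv2.undistortPoints(np.stack([u,v],-1).reshape(-1,1,2).astype(float),np.array(c["camera_matrix"]),np.array(c["distortion"]))[:,0]
z=c["z_map"].ravel(); P=np.c_[p*z[:,None],z]@c["W"][:3,:3].T+c["W"][:3,3]
M=(z>0)
def st(n,m): q=P[m&M]; print(n,len(q),q.mean(0) if len(q) else "",q.min(0),q.max(0))
st("arm x.52-.55",(P[:,0]>.5)&(P[:,0]<.55)&(abs(P[:,1]-.01)<.03)&(P[:,2]>.012)&(P[:,2]<.03))
arm=M&(P[:,0]>.49)&(P[:,0]<.55)&(abs(P[:,1]-.01)<.03)&(P[:,2]>.012)&(P[:,2]<.03)
print(np.polyfit(P[arm,0],P[arm,1],1))
m=M&(np.hypot(P[:,0]-.635,P[:,1]-.012)<.075)&(P[:,2]<.096)&(P[:,2]>.085)
st("collar",m)
cc=P[m]
for y in np.arange(-.04,.06,.01):
    s=cc[abs(cc[:,1]-y)<.003]
    if len(s): print(round(y,3),s[:,0].min())
def circ(q):
    A=np.c_[2*q[:,:2],np.ones(len(q))];s=np.linalg.lstsq(A,(q[:,:2]**2).sum(1),rcond=None)[0];return s[:2],np.sqrt(s[2]+s[0]**2+s[1]**2)
m=M&(abs(np.hypot(P[:,0]-.635,P[:,1]-.012)-.058)<.012)&(P[:,2]<.07)&(P[:,2]>.04)&(np.abs(P[:,1]-.01)>.02)
st("wall",m); print(circ(P[m]))
for n in ["side"]:
    c=snap(n)
    p=cv2.undistortPoints(np.stack([u,v],-1).reshape(-1,1,2).astype(float),np.array(c["camera_matrix"]),np.array(c["distortion"]))[:,0]
    z=c["z_map"].ravel(); P=np.c_[p*z[:,None],z]@c["W"][:3,:3].T+c["W"][:3,3]
    d=np.hypot(P[:,0]-.635,P[:,1]-.012)
    for r in [(.03,.08)]:
        m=(z>0)&(d>.045)&(d<.075)&(P[:,2]<.06)&(P[:,2]>.03); print("side wall",m.sum(),circ(P[m]))
        m=(z>0)&(d>.045)&(d<.07)&(P[:,2]<.088)&(P[:,2]>.075); print("side collar",m.sum(),circ(P[m]))
    for y in np.arange(-.04,.07,.01):
        m=(z>0)&(d<.065)&(abs(P[:,2]-.09)<.004)&(abs(P[:,1]-y)<.003); print(round(y,2),P[m,0].min(),P[m,0].max()) if m.any() else 0
E
```

```text
[0.5364 0.0073 0.0189]
[0.5515 0.0077 0.0173]
[0.5695 0.0094 0.0414]
arm x.52-.55 587 [0.5242 0.0066 0.0182] [0.5002 0.0001 0.0145] [0.5497 0.013  0.0211]
[ 0.0416 -0.0152]
collar 1736 [0.5983 0.0097 0.0906] [ 0.5801 -0.0393  0.085 ] [0.6247 0.0606 0.0931]
-0.04 0.6170812552198119
-0.03 0.6008665330009008
-0.02 0.5926464494172905
-0.01 0.5871703611656716
0.0 0.5846060164230813
0.01 0.5801012543444727
0.02 0.5846315627415587
0.03 0.5866473273091322
0.04 0.5910588328136315
0.05 0.5942167661686761
wall 169 [0.5934 0.007  0.052 ] [ 0.5855 -0.038   0.0406] [0.6131 0.0585 0.0696]
(array([0.6368, 0.0112]), np.float64(0.05399661752858322))
side wall 899 (array([0.6326, 0.0061]), np.float64(0.058824751006229185))
side collar 318 (array([0.6345, 0.0122]), np.float64(0.051921726907029786))
-0.04 0.6186818383108392 0.6475963016867933
-0.03 0.60293865327776 0.6668481561824366
-0.02 0.5914609171697848 0.6773890793472975
-0.01 0.5886197365759738 0.6817665309298961
0.0 0.5857276878884922 0.6844282997797476
0.01 0.5803348985846738 0.6880195945888055
0.02 0.5832897493881836 0.6890213467568902
0.03 0.5863734160752896 0.6820340854783813
0.04 0.5895851350667323 0.6788846945814665
0.05 0.5938391382671308 0.6716175470851148
0.06 0.6064455860158395 0.659983025570084
0.07 0.6278098766952098 0.6353007989158372
```

Request:
{"name": "move_arm", "arguments": {
  "rows": [0,-2,-20,0,0,0.003,1,0,0,-20,0,0,0,1,0,0,-12,0,0,0,1,0,0,-6,0,0,0,1,0,0,-6,0,0,0,1,0,0,-6,0,0,0,1,0,0,-3,0,0,0,1,0,0,0,0,0,0,1]
}}

```text
time: 14.6
position: [0.6347, 0.0098, 0.1234]
tool_rot: [-0.017, 1.0, 0.0, -0.0]
ft_force: [-0.9, -0.7, -1.8]
grip_width: 0.0178
```

The lugs are already past the lip top (they'd rest there at a TCP height of 0.129) and there's no contact force. I'll keep going down.

Request:
{"name": "move_arm", "arguments": {
  "rows": [0,0.5,-6,0,0,0,1,0,0,-5,0,0,0,1,0,0,-4,0,0,0,1,0,0,-2,0,0,0,1,0,0,0,0,0,0,1]
}}

```text
time: 15.1
position: [0.6348, 0.0103, 0.1065]
tool_rot: [-0.017, 1.0, 0.0, 0.0]
ft_force: [-0.0, -0.2, -0.7]
grip_width: 0.0177
```

Request:
{"name": "move_arm", "arguments": {
  "rows": [0,0,-1,0,0,0,1,0,0,-1,0,0,0,1,0,0,0,0,0,0,1]
}}

```text
time: 15.4
position: [0.635, 0.0102, 0.1061]
tool_rot: [-0.017, 1.0, -0.0, 0.0]
ft_force: [-2.8, -1.3, 7.0]
grip_width: 0.0179
```

Seated: 7 N of contact at the expected height. Now I'll twist clockwise.

Request:
{"name": "move_arm", "arguments": {
  "rows": [0,0,0.5,0,0,-0.06,1,0,0,0,0,0,-0.08,1,0,0,0,0,0,-0.08,1,0,0,0,0,0,-0.08,1,0,0,0,0,0,-0.08,1,0,0,0,0,0,-0.08,1,0,0,0,0,0,0,1]
}}

```text
time: 16.1
position: [0.6346, 0.0114, 0.1061]
tool_rot: [0.212, 0.977, 0.001, -0.0]
ft_force: [-2.1, 1.9, 6.0]
grip_width: 0.0179
```

```bash
python3 - <<'E'
from h import *
np.set_printoptions(precision=4,suppress=True)
o=robot.get_obs();print(o["time"],o["position"],o["q"],o["grip_width"],o["ft_force"],o["moment"]);R=Ro.from_quat(o["tool_rot"]).as_matrix();print(np.arctan2(R[1,1],R[0,1])-np.pi/2)
E
```

```text
16.1 [0.6346 0.0114 0.1061] [-0.1586  0.6819  1.5035  0.0019  0.9563 -1.3026] 0.0178655683609009 [-2.1114  1.8789  5.9691] [0.6161 0.2713 0.0696]
-0.42790240064282403
```

Request:
{"name": "move_arm", "arguments": {
  "rows": [0,0,0,0,0,-0.08,1,0,0,0,0,0,-0.08,1,0,0,0,0,0,-0.08,1,0,0,0,0,0,-0.07,1,0,0,0,0,0,0,1,0,0,0,0,0,0,1]
}}

```text
time: 16.7
position: [0.6349, 0.0115, 0.1061]
tool_rot: [0.36, 0.933, 0.001, 0.0]
ft_force: [-1.9, 3.5, 5.3]
grip_width: 0.0175
```

```bash
python3 - <<'E'
from h import *
np.set_printoptions(precision=4,suppress=True)
o=robot.get_obs();print(o["time"],o["position"],o["grip_width"],o["ft_force"],o["moment"]);R=Ro.from_quat(o["tool_rot"]).as_matrix();print(np.arctan2(R[1,1],R[0,1])-np.pi/2)
c=snap("wrist","wrist5");snap("side","side5");snap("scene","scene5")
for k,z in dict(lid_grip=.124,pulse_mark=.091,brace_pin=.066).items():
    for n in ["wrist","side","scene"]:
        for d in robot.spot_point(n,k)[:1]: print(n,k,round(d["conf"],2),np.round(d["at"]))
h=cv2.imread("pics/wrist5.png")[120:300,170:420];cv2.imwrite("pics/w5z.png",cv2.resize(h,None,fx=3,fy=3,interpolation=2))
E
```

```text
16.7 [0.6349 0.0115 0.1061] 0.017544400435277527 [-1.8993  3.4893  5.2864] [0.6781 0.1972 0.0726]
-0.736368954146515
wrist lid_grip 0.69 [286. 269.]
side lid_grip 0.59 [243. 205.]
scene lid_grip 0.62 [233. 200.]
side pulse_mark 0.92 [226. 215.]
scene pulse_mark 0.64 [234. 229.]
wrist brace_pin 0.56 [98. 53.]
side brace_pin 0.56 [323. 236.]
scene brace_pin 0.45 [236. 218.]
```

View pics/w5z.png

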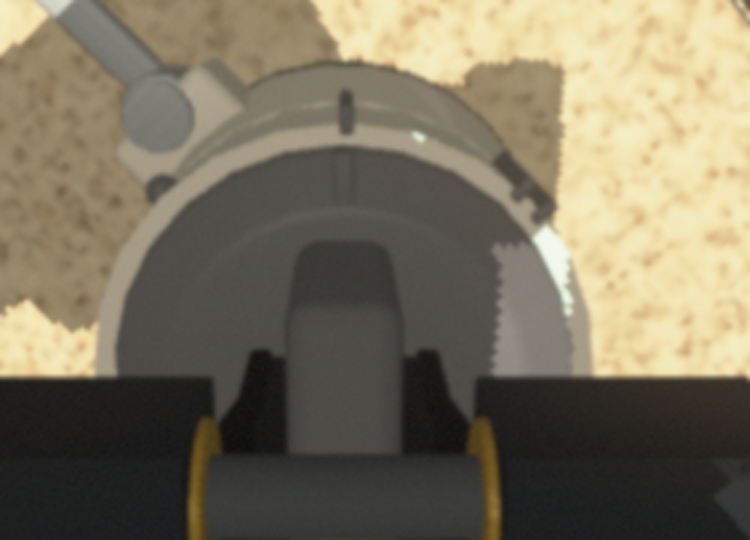

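View pics/side5.png

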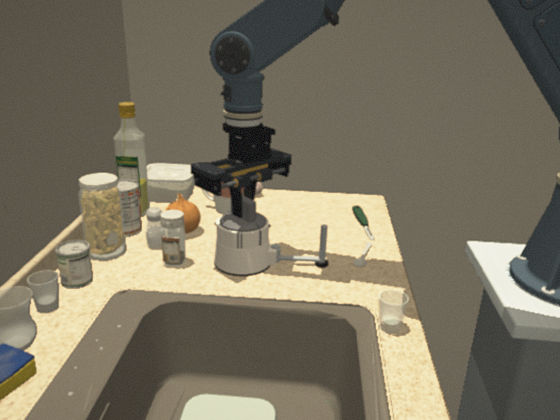

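The enlarged wrist view shows the lid's pointer ridge (345,175) exactly in line with the single rib (346,110). The stud is to the left (160,188), the double rib to the right (525,185), and the brim is flush on the collar. The side view shows the brace fully out with its pin at (323,240) and nothing else moved. The stop held, the lid is at the seated height, and the twist is about 0.77 rad, so drive is about 0.60. I'll hand in now.

```bash
python3 -c "
from rig import robot
print(robot.hand_in()); o=robot.get_obs(); print(o['time'],o['position'],o['grip_width'],o['ft_force'])"
```

```text
the job is handed in; nothing more can be done
None
the job is handed in; nothing more can be done
```

I swung the brace out, seated the lid and twisted it clockwise to the pulse mark, then handed in at about 17 s with the lid still gripped at 40 N. The hand-in gives no verdict, and the joint values can't be read directly, so these are the checks I could make:

- **Brace:** it pushed against a firm 30 N stop at the end. After release, the cameras put the pin at about (0.473, 0.006), which is fully out along the chopper's -x.
- **Lid seating:** the TCP was at z = 0.106, the expected seated height. Contact was 5–7 N, and the TCP was within about 2 mm of the measured socket centre.
- **Twist:** the lid turned about 0.77 rad from the gaps, so drive is about 0.60, below the lock click. The spring moment read 0.07 N m. The wrist picture showed the pointer in line with the single rib.
- **Bystanders:** I saw no change in the mug, shot glass or spice jar in the pictures, but did not measure their final positions.

Some network readings disagreed, such as "brace_pin" in the scene view while the arm hid it. I discarded those in favour of the depth readings and the pictures. The position reading after hand-in was refused, so the last check is from just before it.

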